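Take the cap off the espresso machine's filter pot, whichever way it unscrews

ROBOT

A 6-joint arm with a two-finger parallel gripper is mounted at the origin on the work surface. World frame = base frame: x ahead of the robot, y to its left, z up, the work surface at z = 0. Lengths are in m, angles in rad, forces in N, time in s.
With the tool pointing down it reaches from about 0.35 to 0.85 m from the base axis. Payload 8.1 kg.
Tool frame: the origin (TCP) lies midway between the tips of the shut fingers; the grasp point (between the pads) lies 19 mm behind it (robot.grip_point_offset is the distance from the TCP to the grasp point, in m); z points along the fingers, y is the line along which they close (so a half turn about z gives the same grasp; the last joint's range is limited). The gripper opens to 93 mm and grips with 3 to 60 N. Pads are 15 mm wide; open, the fingers measure 128 mm over their backs; the gripper's body (75 mm by 188 mm) begins 65 mm behind the grasp point.
Start: joints at [-1.268, 0.13, 1.488, -0, 1.523, -0.085], TCP at [0.227, -0.555, 0.219] pointing down, gripper open.
Joint ranges: [-2.96, 2.96], [-0.89, 2.26], [0.02, 2.5], [-1.34, 4.48], [0, 2.73], [-2.66, 2.66]. Speed limits (rad/s): [2.39, 2.39, 2.79, 3.14, 3.14, 3.14].

INTERFACE

Orientations are given as a rotation vector (axis times angle).
In Python, from plant import robot, read_camera, job gives the robot as it stands.
- The arm moves only by the shell command python3 -m inch 'ROWS' [FORCE]. ROWS is JSON, one flat list of numbers, 5 for each row, row after row: the shift along the world's x, y, z in mm, then the turn about the world's z in degrees, then the opening in per cent of the stroke, from 0 (shut) to 100 (fully open). In form: [dx, dy, dz, yaw, hand, dx, dy, dz, yaw, hand, ...]. A call has 1 to 10 rows; each row is the pose to reach, as a shift and turn from the pose commanded when the call began; what a row does not reach only later rows make up. A row lasts 1/12 s, in which the tool goes at most 41.7 mm and 7.16 degrees, less where a joint would pass 70% of its speed; a pose out of reach is approached as far as the arm can. A call with a gripper value outside its range is refused whole. The fingers move at their own pace and stop on an object; FORCE is the grip in N (left out, the last holds). Time passes only in rows, so rows that repeat a pose let the fingers close. It gives the time, the measured TCP pose, the force, the opening and the grip force at its end, in the units of the state.
- robot.read_state(): the state, without advancing time (a new reading comes with each control period).
- read_camera(name): name is "scene" or "top" or "wrist"; returns a dict with "image" (480x640x3 uint8, blue, green, red), "K" (3x3 intrinsics, pixels), "extrinsics" (4x4, takes a point from world to camera coordinates); the wrist camera has in their place "mount" (4x4, takes a point from camera to tool coordinates, whose origin is the TCP and whose axes are the flange's). Camera axes: x right, y down, z forward; pixel columns grow to the right and rows downward; lengths in m; the calibration is good to about 2 mm. The wrist camera is an equidistant fisheye: a pixel r from the principal point sees the ray r / f radians off the axis. A picture is of the moment at which its call begins: read the wrist's pose just before it. There is no depth.
- job.close_job(): hands the job in; it is judged then, once.
The state is a dict: "t": time; "q": joint angles; "dq": joint speeds; "joint_torque": joint torques, N m; "tool_pos": TCP position; "orientation": TCP orientation; "force": force on the tool from outside, world axes, zero at the start; "wrist_torque": the same for the moment, N m; "opening": finger opening in m; "gripper_force": force on a finger pad.
Only numpy, scipy, OpenCV 4.12 (cv2) and the standard library are available. Lean on these libraries where they do the work, as an engineer would, in place of code of your own. Each camera call takes 0.05 s, during which the arm holds its last target. There are 200 camera calls.

TASK

Open the filter pot so that a colleague can change its cartridge: nobody remembers which way its quarter-turn cap unscrews, so turn it by its grip bar one way and, if it stops short and will not come off, the other way. Once it is free, lift it straight up and finish while still holding it, level and still, straight above the pot with its rim at least 6 cm higher than the top of the neck. Do not knock the pitcher, tamper, cup or portafilter about.

Things in the scene. Friction and masses are not known exactly. Their poses are not given: they have to be found in the camera images.
- pot: Squat steel filter pot fixed to the counter: square foot 150 x 150 x 8, body 120 in diameter with a flat shoulder 70 above the counter, then a hollow brass neck 56 in outer diameter, its top 92 above the counter; two pipe stubs low along its +-y. Origin: centre of its underside, on the counter; z up; x: the direction of the cap's bar when closed.
- pot_mouth (a point): Centre of the top of the pot's neck, 92 above the counter, axes as the pot's. The cap is closed at the start, with its x within 5 degrees of the pot's x and 2 mm of play up and down.
- cap: Loose round steel quarter-turn cap, 0.24 to 0.43 kg, 92 in diameter, 25 high, over the pot's neck, its lower rim 72 above the counter. On top an upright black grip bar 64 long (cap's x), 14 thick (y), 32 high, from 97 to 129 above the counter when seated. Origin: centre of its lower rim; z up.
- cap_grip (a point): Centre of the grip bar, 41 above the cap's rim; axes as the cap's. The cap opens either clockwise or anticlockwise, hidden and different from start to start: that way it turns easily (under 0.3 N m) and lifts straight off at 45 to 105 degrees from closed; the other way a hard stop blocks it 10 to 20 degrees from closed and it cannot be lifted.
- pitcher: Steel milk pitcher, 80 in diameter, 95 high, handle at its +y; origin: centre of its underside. To be left alone.
- tamper: Steel tamper, 58 in diameter, 89 high, standing; origin: centre of its underside. To be left alone.
- cup: White cup, 72 in diameter, 60 high; origin: centre of its underside. To be left alone.
- portafilter: Portafilter lying flat: steel basket 68 in diameter, 30 high, black handle reaching 170 from the basket's centre along its -x; origin: centre of the basket's underside. To be left alone.
There are look-alikes about, which are no part of the job. Leave any blue or pink look-alike of the cap alone.

How it is judged:
By the outcome, as a careful person would: the job done as asked, in the order asked, and still so for the second after the job is handed in, while the arm keeps its last pose, push and grip.
It also fails if it takes over 48 s, if anything falls off the work surface, if the arm or the gripper's body presses on something with over 40 N, if the wrist force passes 120 N, or if a joint passes its speed limit or range.

## Working session

There is one attempt and no reset: what is moved stays moved. The work goes in short steps, Python scripts to look and compute and a shell command to move; the robot and the scene stay as the last step left them, time stands still between calls to the robot, and variables do not carry over. Pictures are saved under pics/ and viewed, at most 10 in all, crops included, and the job is handed in when it is done.

```bash
mkdir -p pics; ls
python3 - <<'E'
from plant import robot, read_camera
import cv2,numpy as np
s=robot.read_state();print(s['t'],s['tool_pos'],s['orientation'],s['opening'])
for n in("scene","top"):
    c=read_camera(n);cv2.imwrite(f"pics/{n}0.png",c["image"]);print(n,c["K"].tolist(),np.round(c["extrinsics"],3).tolist())
E
```

```text
pics
0.0 [ 0.2267678  -0.55489312  0.21761249] [-3.08094493e+00 -6.05089926e-01  2.48651476e-04] 0.09310630304686833
scene [[589.3775412631538, 0.0, 333.8452141373717], [0.0, 589.3775412631538, 235.56450310630473], [0.0, 0.0, 1.0]] [[0.436, 0.9, -0.01, -0.277], [0.775, -0.381, -0.503, -0.39], [-0.457, 0.211, -0.864, 1.438], [0.0, 0.0, 0.0, 1.0]]
top [[549.0174649381335, 0.0, 323.95324111763415], [0.0, 549.0174649381335, 234.8632345615258], [0.0, 0.0, 1.0]] [[0.013, -1.0, -0.013, 0.022], [-0.996, -0.012, -0.087, 0.581], [0.087, 0.014, -0.996, 1.093], [0.0, 0.0, 0.0, 1.0]]
```

View pics/scene0.png

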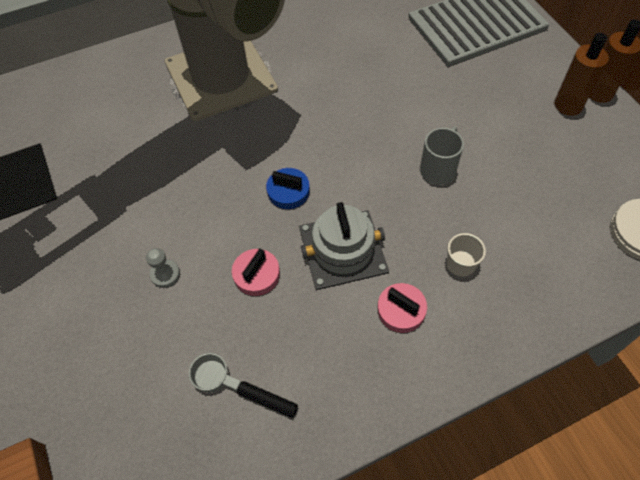

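View pics/top0.png

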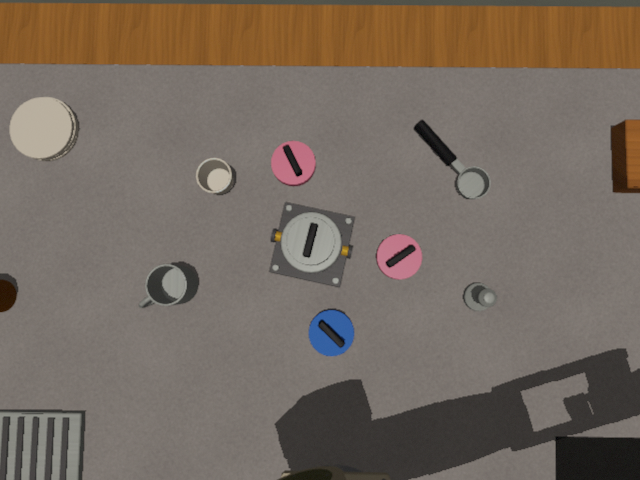

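The candidates for the cap in the top view are the steel cap on the pot (311,240), pink ones at (293,163) and (400,257), and a blue one at (331,332). The scene view shows the same four at (343,225), (256,270), (402,307) and (288,187). I choose the steel one: it sits on the square-footed pot with brass stubs.

```bash
cat > h.py <<'E'
import cv2,numpy as np
from plant import robot, read_camera
def cast(c,px,z):
    E=np.array(c["extrinsics"]);R,t=E[:3,:3],E[:3,3];o=-R.T@t
    d=R.T@np.linalg.inv(c["K"])@np.array([px[0],px[1],1.]);return o+d*(z-o[2])/d[2]
def bar(c,x0,y0,x1,y1,z):
    g=c["image"][y0:y1,x0:x1].max(2);m=(g<50).astype(np.uint8)
    n,l,st,_=cv2.connectedComponentsWithStats(m)
    # component nearest crop centre
    k=min(range(1,n),key=lambda i:-st[i,4] );cs,_=cv2.findContours((l==k).astype(np.uint8),0,2)
    r=cv2.minAreaRect(cs[0]);b=cv2.boxPoints(r)+[x0,y0]
    P=np.array([cast(c,p,z)for p in b]);e=P[1]-P[0];f=P[2]-P[1]
    L=e if np.linalg.norm(e)>np.linalg.norm(f) else f
    return np.mean(b,0),P.mean(0),np.degrees(np.arctan2(L[1],L[0])),np.linalg.norm(e),np.linalg.norm(f)
E
python3 - <<'E'
from h import *
from scipy.spatial.transform import Rotation as R
c=read_camera("top");print(bar(c,292,212,330,268,.125))
cv2.imwrite("pics/crop.png",cv2.resize(c["image"][190:300,250:370],None,fx=5,fy=5))
s=read_camera("scene");print(bar(s,325,195,360,245,.118))
st=robot.read_state();print(R.from_rotvec(st['orientation']).as_matrix().round(3),st['force'])
E
```

```text
(array([310.02941513, 239.88235474]), array([0.5626118 , 0.05334179, 0.125     ]), np.float64(-13.08680555087984), np.float64(0.0626564843410518), np.float64(0.013543227676908284))
(array([342.91858482, 220.52124214]), array([0.56842205, 0.05186763, 0.118     ]), np.float64(-13.947031375159202), np.float64(0.014563776200349357), np.float64(0.07826767048660709))
[[ 0.926  0.378 -0.   ]
 [ 0.378 -0.926  0.001]
 [ 0.    -0.001 -1.   ]] [-0.40500497 -0.06729144  0.16123679]
```

View pics/crop.png

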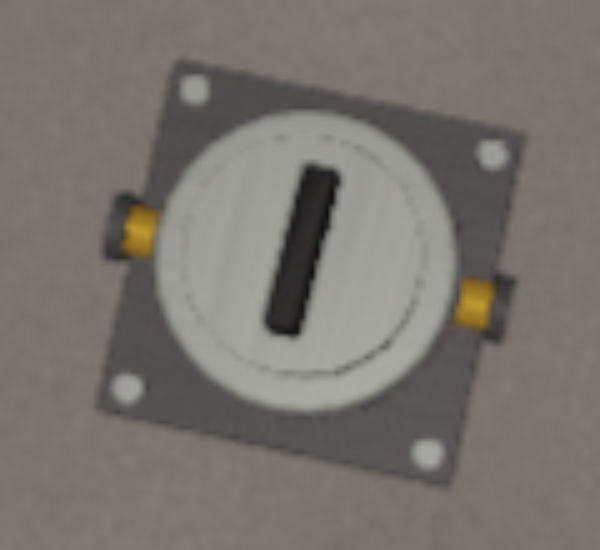

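The crop shows the steel cap with an upright black bar. It's on the square foot with brass stubs, bar centre at about (310,240) in the top view, so this is the right one. Next I'll move to hover above it.

```bash
python3 -m inch '[168,304,0,70,100,168,304,0,70,100,168,304,0,70,100,168,304,0,70,100,168,304,0,70,100,168,304,0,70,100,168,304,0,70,100,168,304,0,70,100,168,304,0,70,100,168,304,0,70,100]' 30; python3 -m inch '[168,304,0,65,60,168,304,0,70,60,168,304,0,70,60,168,304,0,75,60,168,304,0,75,60,168,304,0,75,60,168,304,0,75,60,168,304,0,75,60,168,304,0,75,60,168,304,0,75,60]'
python3 - <<'E'
from h import *
from scipy.spatial.transform import Rotation as R
st=robot.read_state();M=R.from_rotvec(st['orientation']).as_matrix()
print(st['t'],st['tool_pos'],np.degrees(np.arctan2(M[1,0],M[0,0])),st['q'].round(2) if hasattr(st['q'],'round') else st['q'])
c=read_camera("wrist");cv2.imwrite("pics/w1.png",c["image"]);print(c["K"],np.round(c["mount"],3))
E
```

```text
t: 1.03
tool_pos: [0.3964, -0.2481, 0.2187]
orientation: [-2.166, -2.276, -0.002]
force: [-0.0, 0.1, 0.4]
opening: 0.0928
gripper_force: 0.0
t: 1.87
tool_pos: [0.5637, 0.0563, 0.218]
orientation: [-0.426, -3.112, -0.001]
force: [-0.0, -1.0, 0.2]
opening: 0.056
gripper_force: 0.0
1.8667 [0.56372176 0.05628947 0.21801845] 164.42828879271684 [ 0.01  0.04  1.58  0.    1.52 -1.29]
[[371.64829954   0.         317.28066038]
 [  0.         371.64829954 237.57380408]
 [  0.           0.           1.        ]] [[-0.001 -0.968 -0.25   0.07 ]
 [ 1.    -0.    -0.001 -0.001]
 [ 0.001 -0.25   0.968 -0.165]
 [ 0.     0.     0.     1.   ]]
```

View pics/w1.png

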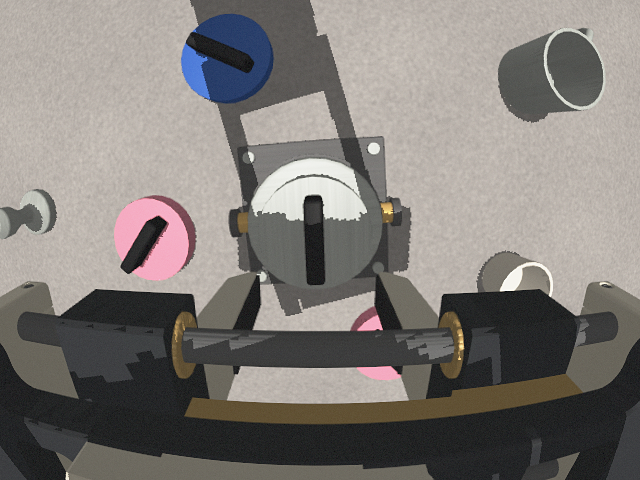

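Run:
```python
from h import *
from scipy.spatial.transform import Rotation as R
st=robot.read_state();M=R.from_rotvec(st['orientation']).as_matrix()
c=read_camera("wrist");K=c["K"];X=np.array(c["mount"])
def wc(px,z):
    v=np.array([px[0]-K[0,2],px[1]-K[1,2]]);r=np.hypot(*v);a=r/K[0,0]
    d=np.r_[v/r*np.sin(a),np.cos(a)];d=M@X[:3,:3]@d;o=M@X[:3,3]+st['tool_pos'];return o+d*(z-o[2])/d[2]
A,B=wc((315.5,284),.129),wc((313.5,197),.097)
C=wc((313.5,222),.129)
print(A,B,C,(A+B)/2)
d=B-A;print(np.degrees(np.arctan2(d[1],d[0])),np.hypot(*d[:2]))
```

```text
[0.59260719 0.04436668 0.129     ] [0.53479413 0.05824005 0.097     ] [0.54746421 0.05515427 0.129     ] [0.56370066 0.05130336 0.113     ]
166.5059176507452 0.05945435448127867
```

The wrist view shows the bar at (314,197–284), centred between the fingers, which agrees with the top view to about 2 mm. I'll descend, straddling the bar, and close.

```bash
python3 -m inch '[0,-1,-30,0,60,0,-1,-60,0,60,0,-1,-90,0,60,0,-1,-105,0,60,0,-1,-112,0,60,0,-1,-115,0,60,0,-1,-115,0,60,0,-1,-115,0,60]' 30; python3 -m inch '[0,0,0,0,0,0,0,0,0,0,0,0,0,0,0,0,0,0,0,0,0,0,0,0,0,0,0,0,0,0,0,0,0,0,0,0,0,0,0,0]' 35
```

```text
t: 2.63
tool_pos: [0.5639, 0.0513, 0.1052]
orientation: [0.444, 3.108, 0.0]
force: [0.1, 0.4, 0.4]
opening: 0.0559
gripper_force: 0.0
t: 3.3
tool_pos: [0.563, 0.0518, 0.1037]
orientation: [0.441, 3.11, 0.001]
force: [0.4, 1.6, 1.5]
opening: 0.0136
gripper_force: 34.9
```

```bash
python3 -m inch '[0,0,0,2,0,0,0,0,4,0,0,0,0,6,0,0,0,0,8,0,0,0,0,8,0]'; python3 -c "
from plant import robot;s=robot.read_state();print(s['wrist_torque'],s['force'])"; python3 -m inch '[0,0,0,2,0,0,0,0,4,0,0,0,0,6,0,0,0,0,8,0,0,0,0,8,0]'; python3 -c "
from plant import robot;s=robot.read_state();print(s['wrist_torque'],s['force'])"
```

```text
t: 3.72
tool_pos: [0.563, 0.0515, 0.1037]
orientation: [0.221, 3.134, -0.0]
force: [-0.4, 0.5, 0.7]
opening: 0.0141
gripper_force: 34.8
[ 0.13556455 -0.13802511  0.01944009] [-0.44822137  0.46126939  0.68371699]
t: 4.13
tool_pos: [0.563, 0.0515, 0.1037]
orientation: [0.004, 3.141, -0.0]
force: [-0.6, -0.0, 1.4]
opening: 0.0134
gripper_force: 34.8
[ 0.00617128 -0.17972146  0.02083117] [-0.56809919 -0.03409013  1.44663092]
```

```bash
for i in 1; do python3 -m inch '[0,0,0,2,0,0,0,0,4,0,0,0,0,6,0,0,0,0,8,0,0,0,0,8,0,0,0,0,8,0]'; python3 -c "
from plant import robot;s=robot.read_state();print(s['wrist_torque'],s['force'])
from h import *
c=read_camera('top');cv2.imwrite('pics/t2.png',cv2.resize(c['image'][170:310,240:400],None,fx=4,fy=4))"; done
```

```text
t: 4.63
tool_pos: [0.563, 0.0515, 0.1037]
orientation: [-0.211, 3.134, -0.0]
force: [0.2, -0.9, 2.4]
opening: 0.0138
gripper_force: 34.8
[ 0.00586992 -0.18465901  0.05280821] [ 0.17912091 -0.89299685  2.39090603]
```

View pics/t2.png

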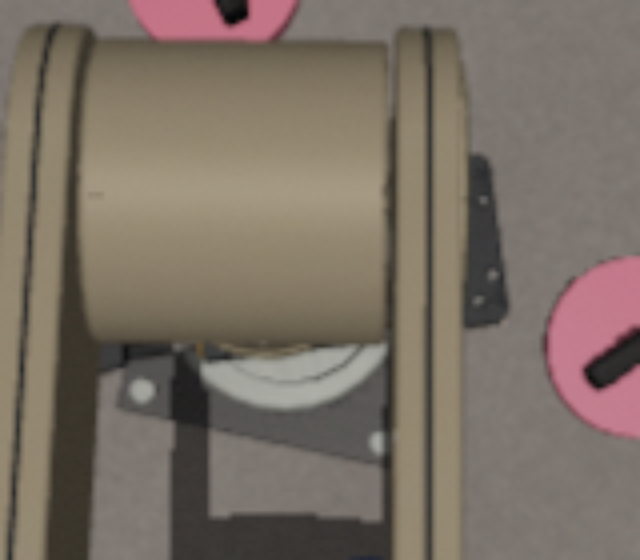

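The arm hides the bar in this view: only the cap's rim shows, at (285,390). But 24° turned with only 0.05 N m, so there's no stop this way and I'll carry on to about 72°.

```bash
python3 -m inch '[0,0,0,4,0,0,0,0,8,0,0,0,0,12,0,0,0,0,16,0,0,0,0,20,0,0,0,0,24,0,0,0,0,24,0]'; python3 -c "
from plant import robot;s=robot.read_state();print(s['wrist_torque'],s['force'])"; python3 -m inch '[0,0,0,4,0,0,0,0,8,0,0,0,0,12,0,0,0,0,16,0,0,0,0,20,0,0,0,0,24,0,0,0,0,24,0]'; python3 -c "
from plant import robot;from h import *;s=robot.read_state();print(s['wrist_torque'],s['force'],s['q'])
c=read_camera('wrist');cv2.imwrite('pics/w2.png',c['image'])"
```

```text
t: 5.27
tool_pos: [0.563, 0.0516, 0.1038]
orientation: [-0.864, 3.02, -0.0]
force: [0.8, 0.2, 0.9]
opening: 0.014
gripper_force: 34.8
[ 0.05875263 -0.07579854  0.05068954] [0.78288571 0.21918444 0.85349562]
t: 5.85
tool_pos: [0.563, 0.0516, 0.1037]
orientation: [-1.471, 2.776, -0.0]
force: [0.2, -0.8, 1.4]
opening: 0.0137
gripper_force: 34.8
[ 0.05455491 -0.08845129  0.07768162] [ 0.18473194 -0.78454508  1.41699553] [ 6.59129059e-04  1.21096939e-01  1.71265034e+00 -1.25546838e-05
  1.30769485e+00 -2.54464539e+00]
```

View pics/w2.png

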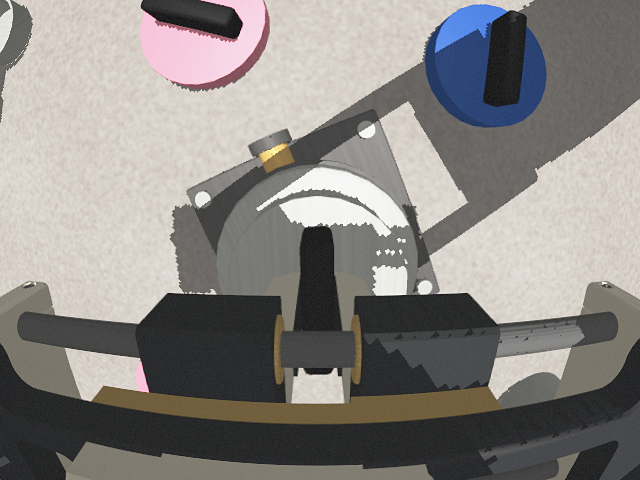

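The bar (317,230–370) is held between the pads and has turned about 72° relative to the square foot. I'll lift gently first, checking the force.

```bash
python3 -m inch '[0,0,2,0,0,0,0,4,0,0,0,0,6,0,0,0,0,8,0,0,0,0,8,0,0]' 45
```

```text
t: 6.32
tool_pos: [0.5628, 0.0516, 0.112]
orientation: [1.47, -2.776, -0.0]
force: [-0.1, 0.7, -3.1]
opening: 0.0137
gripper_force: 44.8
```

```bash
python3 -m inch '[0,0,10,0,0,0,0,20,0,0,0,0,35,0,0,0,0,50,0,0,0,0,65,0,0,0,0,80,0,0,0,0,90,0,0,0,0,95,0,0,0,0,95,0,0,0,0,95,0,0]'; python3 -m inch '[0,0,0,0,0,0,0,0,0,0,0,0,0,0,0,0,0,0,0,0,0,0,0,0,0]'; python3 -c "
from h import *;s=robot.read_state();print(s['wrist_torque'],s['force'],max(abs(s['dq'])))
c=read_camera('scene');cv2.imwrite('pics/s3.png',cv2.resize(c['image'][100:320,220:480],None,fx=3,fy=3)[:600,:800])"
```

```text
t: 7.15
tool_pos: [0.5627, 0.0516, 0.2063]
orientation: [1.471, -2.776, -0.0]
force: [0.1, 0.5, -3.3]
opening: 0.0137
gripper_force: 44.8
t: 7.57
tool_pos: [0.5627, 0.0516, 0.2062]
orientation: [1.471, -2.775, -0.001]
force: [0.2, 0.1, -2.6]
opening: 0.0138
gripper_force: 44.8
[ 0.12025971 -0.1260863   0.00263892] [ 0.24632246  0.10866685 -2.61731038] 0.0030110215521922962
```

View pics/s3.png

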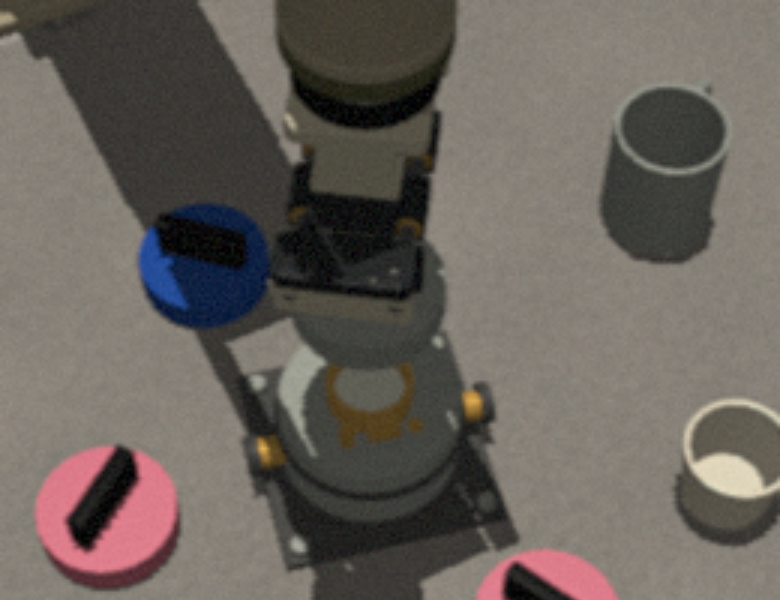

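The cap is off, held above the pot at about (370,310) in the crop. The open brass neck shows at (370,400), and the pitcher and cup haven't moved. The rim is about 8 cm above the neck.

```bash
python3 -c "
from plant import job;print(job.close_job())"
```

```text
the job is handed in; nothing more can be done
None
```

The cap unscrewed anticlockwise (seen from above): I turned it about 72° and lifted it straight off, then handed the job in with it held level and still, its rim about 8 cm above the neck; the arm touched nothing else.

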